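# Rotate the reagent bottles: oldest into use, new stock behind, empty back in the carton

## Task

The bottle in the round weighted stand is empty: put it in the cardboard carton to go back, stand the oldest bottle - the one at the low front end of the sloped feeder - in the stand, and load the new bottle from the carton into the feeder at the high end, behind the two that stay. Stand, carton and feeder are all full, so put one bottle aside on the way, for instance on the empty white pad. Keep every bottle upright, set them down rather than drop them, let the feeder's bottles roll down against the stop, and leave the glass beaker where it is.

Things in the scene. Friction and masses are not known exactly. Their poses are not given: they have to be found in the camera images.
- feeder: fixed aluminium one-lane bottle feeder, 196x98x102 mm. Origin on the bench under its middle; x points from the low front stop to the high rear lip. Bed of free rollers rises 8 degrees: z 0.022 at the stop (x -0.091) to 0.048 at the lip (x 0.091, 12 mm high). Inside 184x58 mm, walls and stop about 50 mm high, flared. Bottles in it lean forward 8 degrees and roll down to the stop or next bottle; it is full with three.
- stand: weighted steel bottle stand, fixed: dark round foot 120 mm across with a square bright collar, flared at the top, 66x66 mm inside, top 40 mm above the bench. Origin on the bench under its middle; x and y square to the collar. A bottle's underside rests 12 mm above the bench in it.
- carton: open square cardboard carton, fixed, 66x66 mm inside, walls 48 mm high, flaps folded outward and down. Origin on the bench under its middle; x and y square to its sides. A bottle's underside rests 4 mm above the bench in it.
- pad: empty white absorbent pad lying flat on the bench, 95x95x3 mm, fixed; a clear spot on which a bottle can be put aside. Origin: centre of its underside.
- oldest_bottle: white square plastic bottle, round blue cap, one of five alike: body 50x50 mm, shoulder ends at 78 mm, cap 39 mm across from 83 to 103 mm above the underside (grip it there). Origin: centre of the underside, axes square to its sides, z up. At the start first in the feeder, against the front stop.
- second_bottle: white square plastic bottle, round blue cap, one of five alike: body 50x50 mm, shoulder ends at 78 mm, cap 39 mm across from 83 to 103 mm above the underside (grip it there). Origin: centre of the underside, axes square to its sides, z up. At the start second in the feeder (feeder x -0.016, z 0.032); it ends first (x -0.066, z 0.025).
- third_bottle: white square plastic bottle, round blue cap, one of five alike: body 50x50 mm, shoulder ends at 78 mm, cap 39 mm across from 83 to 103 mm above the underside (grip it there). Origin: centre of the underside, axes square to its sides, z up. At the start third in the feeder, at the high end (feeder x 0.034, z 0.040); it ends second.
- new_bottle: white square plastic bottle, round blue cap, one of five alike: body 50x50 mm, shoulder ends at 78 mm, cap 39 mm across from 83 to 103 mm above the underside (grip it there). Origin: centre of the underside, axes square to its sides, z up. At the start in the carton. With two bottles closed up in the feeder it can be lowered in behind them with its underside at feeder x 0.048, z 0.042.
- empty_bottle: white square plastic bottle, round blue cap, one of five alike: body 50x50 mm, shoulder ends at 78 mm, cap 39 mm across from 83 to 103 mm above the underside (grip it there). Origin: centre of the underside, axes square to its sides, z up. At the start in the weighted stand; lighter than the others. (A sixth, far back on the bench, has no part in the job.)
- glass_beaker: clear glass beaker, 54 mm across and 68 mm high, a bystander loose on the bench among the others. Origin: centre of its underside.
There are look-alikes about, which are no part of the job. What is shaped like the new_bottle but pink or turquoise is not meant.

How it is judged:
At the end, for the whole second after the job is handed in: Oldest bottle in the stand, empty one in the carton (on its floor, within 15 mm of the middle, 0.1 rad of upright); in the feeder second, third, then new bottle, closed up from the stop (12 mm along, 10 mm across, seated, within 0.23 rad of upright); all released and at rest (x of second_bottle in the frame of feeder between -0.0782 and -0.0542 m and y of second_bottle in the frame of feeder between -0.01 and 0.01 m and angle between each of second_bottle, third_bottle, new_bottle's own z axis and vertical below 0.23 rad and z of each of second_bottle, third_bottle, new_bottle in the frame of feeder below 0.055 m and x of third_bottle in the frame of feeder between -0.0286 and -0.0046 m and y of third_bottle in the frame of feeder between -0.01 and 0.01 m and x of new_bottle in the frame of feeder between 0.021 and 0.045 m and y of new_bottle in the frame of feeder between -0.01 and 0.01 m and horizontal distance between oldest_bottle and stand below 0.015 m and angle between each of oldest_bottle, empty_bottle's own z axis and vertical below 0.1 rad and z of oldest_bottle in the frame of stand below 0.018 m and horizontal distance between empty_bottle and carton below 0.015 m and z of empty_bottle in the frame of carton below 0.01 m and linear speed of each of oldest_bottle, second_bottle, third_bottle, new_bottle, empty_bottle below 0.02 m/s); the robot touches nothing.
It fails at once if a bottle is tipped (over 0.7 rad) (angle between any of oldest_bottle, second_bottle, third_bottle, new_bottle, empty_bottle's own z axis and vertical above 0.7 rad).
It fails at once if a bottle is dropped or flung (faster than 1.6 m/s) (linear speed of any of oldest_bottle, second_bottle, third_bottle, new_bottle, empty_bottle above 1.6 m/s).
It fails at once if the glass beaker is pushed (over 25 mm) or tipped (distance of glass_beaker from where it was at the start of the episode above 0.025 m or angle between glass_beaker's own z axis and vertical above 0.4 rad).
It also fails if it takes over 96 s, if anything falls off the work surface, if the arm or the gripper's body presses on something with over 40 N, if the wrist force passes 120 N, or if a joint passes its speed limit or range.

## Robot

A 6-joint arm with a two-finger parallel gripper is mounted at the origin on a cart in front of the work surface, level with it; the furniture and walls round the work are solid. World frame = base frame: x ahead of the robot, y to its left, z up, the work surface at z = 0. Lengths are in m, angles in rad, forces in N, time in s.
With the tool pointing down it reaches from about 0.425 to 0.925 m from the base axis. Payload 12.5 kg.
Tool frame: the origin (TCP) lies on the centre line of the jaws, within the pads' length; the fingertips stand 11 mm ahead of it and the grasp point (between the pads) lies 8 mm behind it; z points along the fingers, y is the direction in which the jaws open and shut (so a half turn about z gives the same grasp; the last joint's range is limited). The gripper opens to 85 mm and grips with 20 to 120 N. Pads are 22 mm wide; open, the fingers measure 114 mm over their backs; the gripper's body (76 mm by 85 mm) begins 54 mm behind the grasp point. The pads swing forward as they close: fully open they stand 13 mm farther back than shut.
Start: joints at [-1.214, 0.491, 1.559, -0, 1.092, -0.106], TCP at [0.279, -0.559, 0.242] pointing down, gripper open.
Joint ranges: [-3.1, 3.1], [-0.84, 2.19], [0.05, 2.79], [-1.13, 4.28], [0.06, 2.93], [-2.69, 2.69]. Speed limits (rad/s): [2.22, 2.22, 2.79, 3.14, 3.14, 3.14].

## Interface

Orientations are given as [roll, pitch, yaw] about the fixed x, y, z axes, in that order (R = Rz(yaw) Ry(pitch) Rx(roll)).
In Python, from workcell import observe, cams, workorder gives the robot as it stands.
- The arm moves only by the tool apply_moves, never from a script. Its argument "increments" is a list of rows, each a list of 3 entries, a list of its own where there are three numbers: the closure, from 0 (fully open) to 1 (shut), then the shift along the tool's x, y, z in m, then the turn, a rotation vector about the tool's x, y, z in degrees. In form: [[jaw, [tx, ty, tz], [rx, ry, rz]], ...]. A call has 1 to 8 rows; each row shifts and turns the pose as measured when the row begins, along the tool's axes as they then stand; what a row does not reach is not made up. A row lasts 1/12 s, in which the tool goes at most 41.7 mm and 7.16 degrees, less where a joint would pass 70% of its speed; a pose out of reach is approached as far as the arm can. A call with a gripper value outside its range is refused whole. The fingers move at their own pace and stop on an object; "grip_force" is the grip in N (left out, the last holds). Time passes only in rows, so rows that do not move let the fingers close. It gives the time, the measured TCP pose, the force and the opening at its end, in the units of the state.
- observe(): the state, without advancing time (a new reading comes with each control period).
- cams.read_camera(name): name is "side" or "top"; returns a dict with "img" (480x640x3 uint8, blue, green, red), "camera_matrix" (3x3 intrinsics, pixels), "origin" and "rotation" of the camera in the world. Camera axes: x right, y up, looking along -z (the intrinsics and any distortion apply to the point x, -y, -z); pixel columns grow to the right and rows downward; lengths in m; the calibration is good to about 2 mm. A picture is of the moment at which its call begins. There is no depth.
- workorder.finish_job(): hands the job in, once; it reports no verdict.
Trained networks look in the newest picture that a camera, given by its name, has taken for a name from the list of things; names that differ only in an ending like _2 or _b are one class to them, and where a whole thing is asked for, a point or a joint stands for the part that bears it (a point fixed in the world has none). Each returns a list of dicts, best first, with "conf" (0 to 1); they miss things now and then, are a little off and sometimes report something else, mostly with a low value. They report only what shows in the picture. A call takes as long as a camera call. They do not tell look-alikes from the thing itself.
- cams.look_for(label, camera): "location" ([x, y, z] in m, in world coordinates, good to about 4 mm: the middle of the surface that is visible of it).
- cams.place_of(label, camera): "location" ([x, y, z] in m, in world coordinates, good to about 4 mm: a listed point, or the origin of a listed thing).
The state is a dict: "clock": time; "qpos": joint angles; "dq": joint speeds; "joint_efforts": joint torques, N m; "tcp_pos": TCP position; "tcp_rot": TCP orientation; "wrist_force": force on the tool from outside, world axes, zero at the start; "moment": the same for the moment, N m; "gripper_width": finger opening in m.
Only numpy, scipy, OpenCV 4.12 (cv2) and the standard library are available. Lean on these libraries where they do the work, as an engineer would, in place of code of your own. Each camera call takes 0.05 s, during which the arm holds its last target. There are 200 camera calls.

## Working session

There is one attempt and no reset: what is moved stays moved. The work goes in short steps, Python scripts to look and compute and a tool call to move; the robot and the scene stay as the last step left them, time stands still between calls to the robot, and variables do not carry over. Pictures are saved under pics/ and viewed, about 12 in all and at most 16, crops included, and the job is handed in when it is done.

Besides the shell and the picture viewer there is one more tool, called after ">>>" as name([rows], argument=value, ...), one row to a line, values as JSON. apply_moves: Moves the arm, as the interface text tells. Its arguments: {"type":"object","properties":{"increments":{"type":"array","items":{"type":"array"}},"grip_force":{"type":"number"}},"required":["increments"]}

```bash
mkdir -p pics; ls
python3 - <<'E'
from workcell import observe, cams, workorder
import cv2
s=observe();print(s)
for n in("top","side"):
    r=cams.read_camera(n);cv2.imwrite(f"pics/{n}0.png",r["img"]);print(n,r["camera_matrix"],r["origin"],r["rotation"],[k for k in r])
    for l in("feeder","stand","carton","pad","new_bottle","glass_beaker"):
        for d in cams.place_of(l,n): print(n,l,d)
E
```

```text
pics
{'clock': 0.0, 'qpos': array([-1.21360963e+00,  4.91568146e-01,  1.55950196e+00, -4.31058252e-06,
        1.09172198e+00, -1.05597594e-01]), 'dq': array([-0.00105481,  0.00103088, -0.00166264, -0.00044027,  0.00065125,
        0.00035375]), 'joint_efforts': array([ 2.25681652e-03, -6.18450093e+01, -2.61590981e+01,  1.05236417e-06,
        4.14855007e-03, -9.54356381e-06]), 'tcp_pos': array([ 0.27896117, -0.55901871,  0.24170433]), 'tcp_rot': array([-3.14039950e+00, -1.22619712e-04,  4.62786203e-01]), 'wrist_force': array([ 0.43500324, -0.32304242,  0.04551453]), 'moment': array([ 0.00625588, -0.01527502, -0.02800221]), 'gripper_width': 0.08519888180626971}
top [[467.6672872    0.         321.22544837]
 [  0.         467.6672872  238.256286  ]
 [  0.           0.           1.        ]] [0.37888213 0.3666485  0.89183018] [ 0.18357704  0.01804611 -1.58730898] ['img', 'camera_matrix', 'origin', 'rotation']
top feeder {'location': [0.4941, 0.352, 0.0006], 'conf': 0.74}
top stand {'location': [0.4738, 0.165, -0.0022], 'conf': 0.58}
top carton {'location': [0.6262, 0.2891, -0.0008], 'c
[... 583 characters left out ...]
] [ 0.96212358  0.01377554 -2.98516142] ['img', 'camera_matrix', 'origin', 'rotation']
side feeder {'location': [0.4957, 0.3557, -0.0004], 'conf': 0.88}
side carton {'location': [0.6329, 0.2832, 0.001], 'conf': 0.87}
side pad {'location': [0.6242, 0.1618, 0.0015], 'conf': 0.55}
side new_bottle {'location': [0.6179, 0.4965, -0.0015], 'conf': 0.89}
side new_bottle {'location': [0.5493, 0.6229, -0.0018], 'conf': 0.79}
side new_bottle {'location': [0.6779, 0.4126, 0.0017], 'conf': 0.76}
side new_bottle {'location': [0.6282, 0.2807, 0.0032], 'conf': 0.57}
side glass_beaker {'location': [0.5527, 0.2285, -0.0011], 'conf': 0.81}
side glass_beaker {'location': [0.4962, 0.3524, -0.0005], 'conf': 0.43}
```

View pics/top0.png

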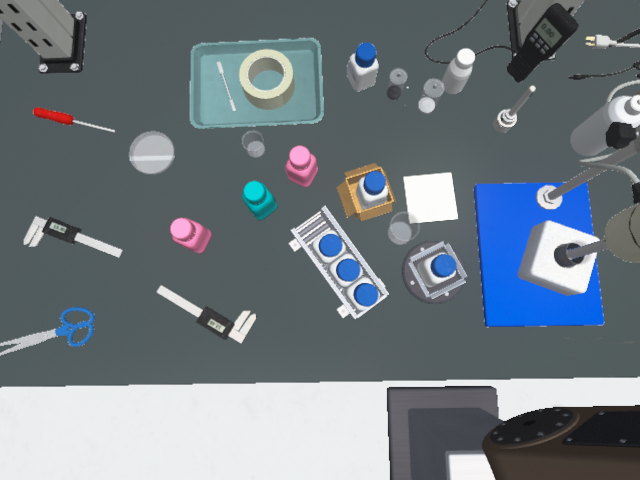

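View pics/side0.png

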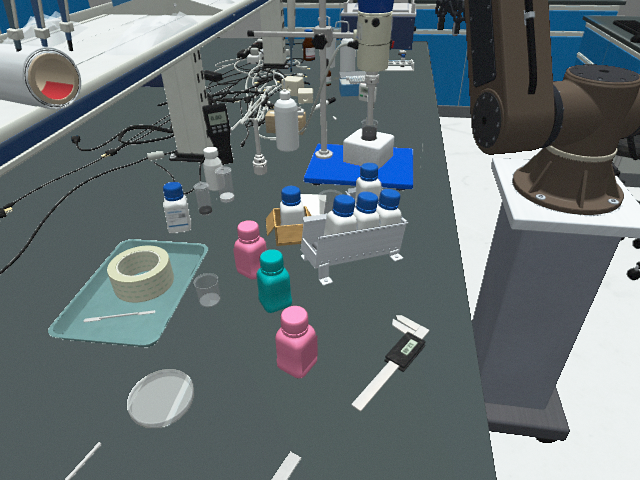

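```bash
cat > h.py <<'E'
import numpy as np, cv2
from scipy.spatial.transform import Rotation as R
from scipy.optimize import least_squares
from workcell import observe, cams, workorder
class Cam:
    def __init__(s,name):
        r=cams.read_camera(name); s.img=r["img"]; s.K=np.array(r["camera_matrix"]); s.o=np.array(r["origin"]); s.R=R.from_euler("xyz",r["rotation"]).as_matrix()
    def proj(s,P):
        p=(np.atleast_2d(P)-s.o)@s.R*[1,-1,-1]; q=p@s.K.T; return q[:,:2]/q[:,2:]
    def ray(s,px):
        d=np.linalg.inv(s.K)@[px[0],px[1],1]; return s.R@(d*[1,-1,-1])
    def at(s,px,z):
        d=s.ray(px); return s.o+d*(z-s.o[2])/d[2]
    def caps(s):
        h=cv2.cvtColor(s.img,cv2.COLOR_BGR2HSV); m=cv2.inRange(h,(100,150,50),(125,255,255))
        n,l,st,c=cv2.connectedComponentsWithStats(m)
        return [(c[i],st[i,4]) for i in range(1,n) if 60<st[i,4]<1200]
def cyl(base,axis=(0,0,1)):
    axis=np.array(axis)/np.linalg.norm(axis); u=np.cross(axis,[0,1,.3]);u/=np.linalg.norm(u);v=np.cross(axis,u)
    t=np.linspace(0,2*np.pi,40)[:,None]
    return np.vstack([base+axis*h+.0195*(np.cos(t)*u+np.sin(t)*v) for h in(.083,.103)])
def hullc(px):
    hh=cv2.convexHull(px.astype(np.float32)); M=cv2.moments(hh); return np.array([M['m10'],M['m01']])/M['m00']
def fitcap(obs,z,axis=(0,0,1),x0=(.55,.25)):
    """obs: list of (cam,px); base xy for given base height z"""
    f=lambda x:np.concatenate([hullc(c.proj(cyl(np.array([x[0],x[1],z]),axis)))-p for c,p in obs])
    return least_squares(f,x0,x_scale=.01,diff_step=1e-3)
E
python3 - <<'E'
from h import *
t=Cam("top");s=Cam("side")
cv2.imwrite("pics/crop1.png",cv2.resize(t.img[150:330,280:500],None,fx=3.6,fy=3.3*3.6/3.3,interpolation=cv2.INTER_CUBIC)[:600])
print("top");[print(c.round(1),a,t.at(c,.1).round(3)) for c,a in t.caps()]
print("side");[print(c.round(1),a,s.at(c,.1).round(3)) for c,a in s.caps()]
# nominal projections
for n,p in dict(carton=(.628,.283,.1),stand=(.474,.165,.108)).items(): print(n,t.proj(p),s.proj(p))
# stirrer: plate & head
for px in [(475,183),(590,183),(485,325),(604,325),(549,206)]: print(px,t.at(px,.01).round(3))
for z in(.2,.3,.4,.5): print(z,t.at((625,233),z).round(3),s.at((377,5),z).round(3),s.at((375,70),z).round(3),s.at((374,130),z).round(3),t.at((568,255),z).round(3),s.at((323,35),z).round(3))
E
```

```text
top
[365.2  54.4] 392 [0.871 0.291 0.1  ]
[374.3 181.5] 343 [0.626 0.284 0.1  ]
[330.1 244.8] 394 [0.514 0.364 0.1  ]
[443.2 265.4] 422 [0.475 0.172 0.1  ]
[347.8 269.5] 402 [0.471 0.334 0.1  ]
[365.5 294. ] 425 [0.429 0.306 0.1  ]
[ 74.9 326. ] 613 [0.384 0.795 0.1  ]
side
[ 3.2 18. ] 214 [ 2.695 -1.482  0.1  ]
[23.5 11.3] 371 [ 2.731 -1.702  0.1  ]
[49.9  6.5] 223 [ 2.682 -1.888  0.1  ]
[77.4  5.1] 225 [ 2.528 -1.953  0.1  ]
[375.3   5.6] 421 [ 0.589 -2.054  0.1  ]
[306.5  17. ] 436 [ 0.945 -1.643  0.1  ]
[333.3  15.3] 190 [ 0.804 -1.705  0.1  ]
[425.8  18.8] 424 [ 0.297 -1.637  0.1  ]
[448.2  21.2] 127 [ 0.185 -1.578  0.1  ]
[349.4  90.2] 177 [ 0.577 -0.385  0.1  ]
[172.6 190.9] 313 [0.868 0.309 0.1  ]
[290.6 195.4] 326 [0.624 0.295 0.1  ]
[389.1 198.9] 369 [0.43  0.283 0.1  ]
[366.9 202. ] 379 [0.472 0.3   0.1  ]
[343.5 205.2] 407 [0.516 0.318 0.1  ]
carton [[374.54552266 180.27728717]] [[290.11130661 192.3296493 ]]
stand [[448.82105113 265.4383424 ]] [[370.52568765 167.01440097]]
(475, 183) [0.646 0.078 0.01 ]
(590, 183) [ 0.642 -0.143  0.01 ]
(485, 325) [0.374 0.081 0.01 ]
(604, 325) [ 0.371 -0.136  0.01 ]
(549, 206) [ 0.597 -0.06   0.01 ]
0.2 [ 0.507 -0.076  0.2  ] [ 0.549 -1.391  0.2  ] [ 0.494 -0.256  0.2  ] [0.47  0.183 0.2  ] [0.475 0.012 0.2  ] [ 0.708 -0.697  0.2  ]
0.3 [ 0.488 -0.012  0.3  ] [ 0.518 -0.703  0.3  ] [0.478 0.114 0.3  ] [0.461 0.43  0.3  ] [0.461 0.063 0.3  ] [ 0.633 -0.204  0.3  ]
0.4 [0.47  0.052 0.4  ] [ 0.487 -0.016  0.4  ] [0.462 0.484 0.4  ] [0.452 0.677 0.4  ] [0.447 0.115 0.4  ] [0.557 0.29  0.4  ]
0.5 [0.451 0.116 0.5  ] [0.455 0.672 0.5  ] [0.447 0.854 0.5  ] [0.443 0.925 0.5  ] [0.433 0.166 0.5  ] [0.481 0.783 0.5  ]
```

View pics/crop1.png

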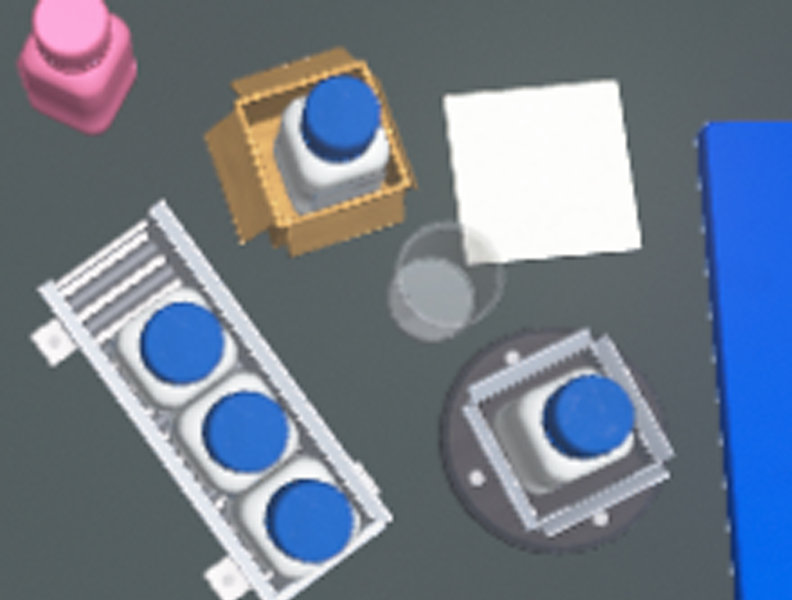

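Run:
```python
from h import *
t=Cam("top");s=Cam("side")
C=lambda x,y:(280+(x+.5)/3.6-.5,150+(y+.5)/3.6-.5)
def quad(n,ps,z):
    P=np.array([t.at(C(*p),z)[:2] for p in ps]); e=np.roll(P,-1,0)-P
    print(n,P.round(4).tolist(),"c",P.mean(0).round(4),"len",np.linalg.norm(e,axis=1).round(3),"yaw%90",(np.degrees(np.arctan2(e[:,1],e[:,0]))%90).round(1))
quad("pad",[(445,96),(617,80),(640,247),(468,264)],.003)
quad("carton",[(238,102),(362,62),(410,185),(290,225)],.048)
quad("stand",[(597,333),(672,457),(538,533),(466,400)],.04)
yaw=.6
for it in range(3):
    f=np.array([np.cos(yaw),np.sin(yaw),0]);ax=np.array([0,0,np.cos(np.radians(8))])-np.sin(np.radians(8))*f
    B=[]
    for z,pt,ps in((.025,(365.5,294),(389.1,198.9)),(.032,(347.8,269.5),(366.9,202)),(.040,(330.1,244.8),(343.5,205.2))):
        a=fitcap([(t,pt)],z,ax).x; r=fitcap([(t,pt),(s,ps)],z,ax); b=fitcap([(s,ps)],z,ax).x; B.append(r.x); 
        if it==2: print(z,"top",a.round(4),"side",b.round(4),"both",r.x.round(4))
    d=B[2]-B[0]; yaw=np.arctan2(d[1],d[0])
print("yaw",yaw,np.linalg.norm(B[1]-B[0]),np.linalg.norm(B[2]-B[1]))
u=np.array([np.cos(yaw),np.sin(yaw)]); print("feeder origin",[ (b-x*u).round(4) for b,x in zip(B,(-.066,-.016,.034))])
print("new",fitcap([(t,(374.3,181.5))],.004).x,fitcap([(s,(290.6,195.4))],.004).x,"empty",fitcap([(t,(443.2,265.4))],.012).x)
for n in("stand","carton","pad"):
  for c in("top","side"): print(n,c,cams.place_of(n,c))
```

```text
pad [[0.6654, 0.2159], [0.6725, 0.1214], [0.5784, 0.1153], [0.5709, 0.2081]] c [0.6218 0.1652] len [0.095 0.094 0.093 0.095] yaw%90 [4.3 3.7 4.6 4.7]
carton [[0.6501, 0.3313], [0.6704, 0.2659], [0.6035, 0.2438], [0.5836, 0.3063]] c [0.6269 0.2868] len [0.069 0.071 0.066 0.071] yaw%90 [17.3 18.3 17.7 20.6]
stand [[0.5255, 0.1508], [0.4613, 0.1173], [0.4245, 0.1868], [0.4922, 0.2193]] c [0.4759 0.1685] len [0.072 0.079 0.075 0.076] yaw%90 [27.6 27.9 25.6 25.9]
0.025 top [0.4389 0.3147] side [0.4405 0.3192] both [0.4396 0.3154]
0.032 top [0.479 0.343] side [0.4806 0.3479] both [0.4798 0.3439]
0.04 top [0.5193 0.3713] side [0.5206 0.3779] both [0.5201 0.3726]
yaw 0.6173499808112465 0.04926084785937362 0.04950335961862349
feeder origin [array([0.4934, 0.3536]), array([0.4928, 0.3531]), array([0.4924, 0.3529])]
new [0.62647345 0.28331576] [0.62571328 0.2896316 ] empty [0.47454048 0.1739726 ]
stand top []
stand side [{'location': [0.4761, 0.172, 0.0127], 'conf': 0.64}]
carton top [{'location': [0.6235, 0.2905, -0.0002], 'conf': 0.87}]
carton side [{'location': [0.633, 0.2882, 0.0005], 'conf': 0.92}]
pad top [{'location': [0.6216, 0.1684, -0.001], 'conf': 0.96}]
pad side [{'location': [0.6241, 0.1606, 0.0043], 'conf': 0.71}]
```

>>> apply_moves([
  [0,[0,0,-0.04],[0,0,0]],
  [0,[0,0,-0.04],[0,0,0]],
  [0,[0,0,-0.04],[0,0,0]],
  [0,[0,0,-0.04],[0,0,0]],
  [0,[0,0,-0.04],[0,0,0]],
  [0,[0,0,-0.04],[0,0,0]],
  [0,[0,0,-0.04],[0,0,0]],
  [0,[0,0,-0.04],[0,0,0]],
])

```text
clock: 1.87
tcp_pos: [0.2785, -0.558, 0.5658]
tcp_rot: [-3.124, -0.002, 0.463]
wrist_force: [0.0, -1.1, -0.2]
gripper_width: 0.0854
```

>>> apply_moves([
  [0,[0,0,-0.04],[0,0,0]],
  [0,[0,0,-0.04],[0,0,0]],
  [0,[0,0,-0.04],[0,0,0]],
  [0,[0,0,-0.04],[0,0,0]],
])

```text
clock: 2.2
tcp_pos: [0.2787, -0.5582, 0.709]
tcp_rot: [-3.132, -0.001, 0.463]
wrist_force: [0.5, -0.0, 1.2]
gripper_width: 0.0854
```

>>> apply_moves([
  [0,[0.028,-0.029,0],[0,0,0]],
  [0,[0.028,-0.029,0],[0,0,0]],
  [0,[0.028,-0.029,0],[0,0,0]],
  [0,[0.028,-0.029,0],[0,0,0]],
  [0,[0.028,-0.029,0],[0,0,0]],
  [0,[0.028,-0.029,0],[0,0,0]],
  [0,[0.028,-0.029,0],[0,0,0]],
])

```text
clock: 2.78
tcp_pos: [0.3723, -0.3051, 0.703]
tcp_rot: [3.14, 0.001, 0.452]
wrist_force: [0.4, -0.4, 1.3]
gripper_width: 0.0853
```

Run:
```python
from h import *
t=Cam("top");s=Cam("side")
cv2.imwrite("pics/b.png",np.vstack([cv2.resize(np.hstack([t.img,s.img]),(800,300))]))
print(observe()["qpos"].round(2),observe()["tcp_pos"])
```

```text
[-0.82  0.17  0.86 -0.    2.11  0.29] [ 0.37245592 -0.30191609  0.70536907]
```

View pics/b.png

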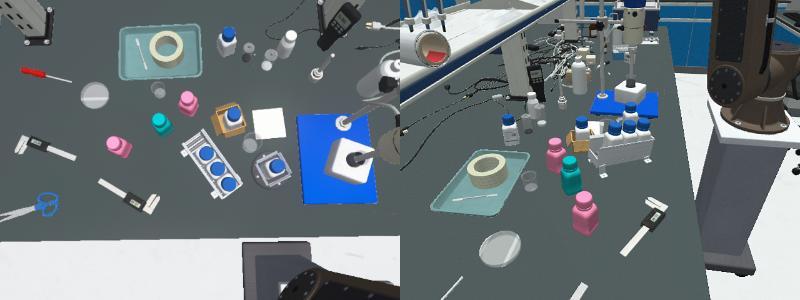

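>>> apply_moves([
  [0,[0,0,-0.04],[0,0,0]],
  [0,[0,0,-0.04],[0,0,0]],
  [0,[0.02,-0.032,0],[0,0,0]],
  [0,[0.02,-0.032,0],[0,0,0]],
  [0,[0.02,-0.032,0],[0,0,0]],
  [0,[0.02,-0.032,0],[0,0,0]],
])

```text
clock: 3.38
tcp_pos: [0.3926, -0.155, 0.7786]
tcp_rot: [-3.133, 0.003, 0.452]
wrist_force: [1.1, -0.2, 0.3]
gripper_width: 0.0855
```

Run:
```python
from h import *
t=Cam("top");s=Cam("side")
cv2.imwrite("pics/c.png",np.vstack([cv2.resize(np.hstack([t.img,s.img]),(800,300))]))
print(observe()["qpos"].round(2),observe()["tcp_pos"])
```

```text
[-0.53  0.14  0.68  0.    2.32  0.59] [ 0.39149    -0.15176887  0.78033732]
```

View pics/c.png

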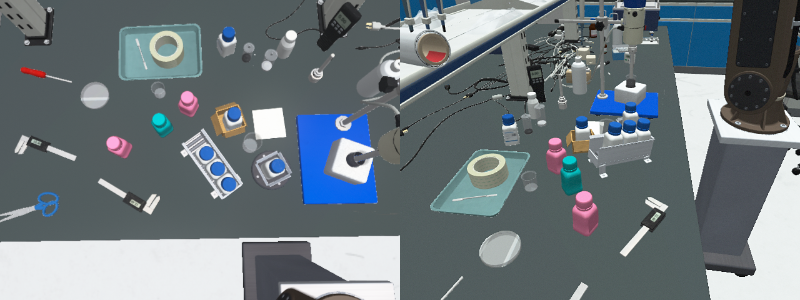

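>>> apply_moves([
  [0,[0.02,-0.032,0],[0,0,0]],
  [0,[0.02,-0.032,0],[0,0,0]],
  [0,[0.02,-0.032,0],[0,0,0]],
  [0,[0.02,-0.032,0],[0,0,0]],
  [0,[0.02,-0.032,0],[0,0,0]],
  [0,[0.02,-0.032,0],[0,0,0]],
  [0,[0.02,-0.032,0],[0,0,0]],
  [0,[0.02,-0.032,0],[0,0,0]],
])

```text
clock: 4.15
tcp_pos: [0.4256, 0.1516, 0.7796]
tcp_rot: [-3.134, 0.004, 0.443]
wrist_force: [1.3, -0.6, 1.1]
gripper_width: 0.0853
```

```bash
cat >> h.py <<'E'
def go(xyz,yaw,tilt=0,n=None):
    """rotate first (nr rows), then shift (n rows), printed per row"""
    s=observe(); A=R.from_euler("xyz",s["tcp_rot"]); B=R.from_euler("xyz",[np.pi,0,yaw])*R.from_euler("y",tilt,degrees=True)
    rv=np.degrees((A.inv()*B).as_rotvec()); d=B.inv().apply(np.array(xyz)-s["tcp_pos"])
    nr=int(np.ceil(np.linalg.norm(rv)/7)); n=n or max(1,int(np.ceil(np.linalg.norm(d)/.04)))
    print("rot",rv.round(2),"rows",nr,"shift",d.round(4),f"= {n} x",(d/n).round(4))
E
python3 -c "
from h import *
go((.6262,.2855,.26),.315)"
```

```text
rot [-0.4   0.27  7.36] rows 2 shift [ 0.2322 -0.0652  0.5196] = 15 x [ 0.0155 -0.0043  0.0346]
```

>>> apply_moves([
  [0,[0,0,0.035],[0,0,3.7]],
  [0,[0,0,0.035],[0,0,3.7]],
  [0,[0.018,-0.005,0.035],[0,0,0]],
  [0,[0.018,-0.005,0.035],[0,0,0]],
  [0,[0.018,-0.005,0.035],[0,0,0]],
  [0,[0.018,-0.005,0.035],[0,0,0]],
  [0,[0.018,-0.005,0.035],[0,0,0]],
  [0,[0.018,-0.005,0.035],[0,0,0]],
])

```text
clock: 4.82
tcp_pos: [0.5267, 0.221, 0.4981]
tcp_rot: [-3.138, -0.018, 0.316]
wrist_force: [0.8, -0.2, 0.7]
gripper_width: 0.0851
```

>>> apply_moves([
  [0,[0.018,-0.005,0.035],[0,0,0]],
  [0,[0.018,-0.005,0.035],[0,0,0]],
  [0,[0.018,-0.005,0.035],[0,0,0]],
  [0,[0.018,-0.005,0.035],[0,0,0]],
  [0,[0.018,-0.005,0.035],[0,0,0]],
  [0,[0.018,-0.005,0.035],[0,0,0]],
  [0,[0,0,0],[0,0,0]],
])

```text
clock: 5.4
tcp_pos: [0.6303, 0.2816, 0.2692]
tcp_rot: [-3.139, -0.005, 0.312]
wrist_force: [0.9, -0.4, -0.9]
gripper_width: 0.0857
```

```bash
python3 -c "
from h import *
go((.6262,.2855,.2),.315)
go((.6262,.2855,.095),.315)"
```

```text
rot [-0.12 -0.31 -0.16] rows 1 shift [-0.0027 -0.0049  0.0692] = 2 x [-0.0014 -0.0025  0.0346]
rot [-0.12 -0.31 -0.16] rows 1 shift [-0.0027 -0.0049  0.1742] = 5 x [-0.0005 -0.001   0.0348]
```

>>> apply_moves([
  [0,[-0.003,-0.005,0.035],[0,-0.3,0]],
  [0,[0,0,0.035],[0,0,0]],
  [0,[0,0,0.03],[0,0,0]],
  [0,[0,0,0.02],[0,0,0]],
  [0,[0,0,0.01],[0,0,0]],
  [0,[0,0,0],[0,0,0]],
])

```text
clock: 5.9
tcp_pos: [0.6297, 0.2811, 0.1374]
tcp_rot: [-3.14, 0.0, 0.31]
wrist_force: [0.2, -0.5, -0.2]
gripper_width: 0.086
```

```bash
python3 -c "
from h import *
s=Cam('side');t=Cam('top')
cv2.imwrite('pics/d.png',np.hstack([cv2.resize(s.img[100:250,210:410],(400,300)),cv2.resize(t.img[130:280,300:500],(400,300))]))
go((.6262,.2855,.095),.315)"
```

```text
rot [-0.07 -0.19 -0.27] rows 1 shift [-0.0029 -0.0051  0.045 ] = 2 x [-0.0015 -0.0025  0.0225]
```

View pics/d.png

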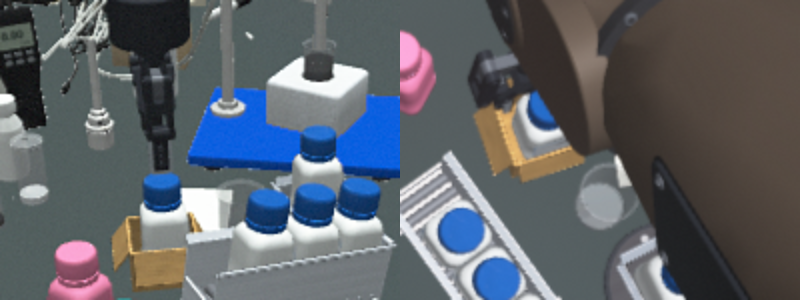

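>>> apply_moves([
  [0,[-0.003,-0.005,0],[0,0,0]],
  [0,[-0.003,-0.005,0],[0,0,0]],
  [0,[0,0,0],[0,0,0]],
])

```text
clock: 6.25
tcp_pos: [0.6229, 0.29, 0.1451]
tcp_rot: [-3.14, -0.01, 0.309]
wrist_force: [-0.3, -0.1, -0.1]
gripper_width: 0.0855
```

```bash
python3 -c "
from h import *
go((.6262,.2855,.095),.315)"
```

```text
rot [-0.09 -0.57 -0.32] rows 1 shift [0.0018 0.0053 0.0501] = 2 x [0.0009 0.0027 0.025 ]
```

>>> apply_moves([
  [0,[0,0.002,0],[0,0,0]],
  [0,[0,0.002,0],[0,0,0]],
])

```text
clock: 6.42
tcp_pos: [0.6241, 0.2872, 0.1474]
tcp_rot: [-3.14, -0.013, 0.311]
wrist_force: [-0.7, -0.4, 0.3]
gripper_width: 0.0854
```

>>> apply_moves([
  [0,[0,0,0],[0,0,0]],
])

```text
clock: 6.5
tcp_pos: [0.6243, 0.287, 0.1481]
tcp_rot: [-3.14, -0.014, 0.311]
wrist_force: [-0.6, -1.0, -0.5]
gripper_width: 0.0854
```

>>> apply_moves([
  [0,[0,0,0],[0,0,0]],
])

```text
clock: 6.58
tcp_pos: [0.6245, 0.2869, 0.1485]
tcp_rot: [-3.14, -0.015, 0.311]
wrist_force: [-0.3, 0.0, 0.5]
gripper_width: 0.0853
```

```bash
python3 -c "
from h import *
go((.6262,.2855,.095),.315)"
```

```text
rot [-0.09 -0.85 -0.23] rows 1 shift [0.0012 0.0018 0.0535] = 2 x [0.0006 0.0009 0.0267]
```

>>> apply_moves([
  [0,[0.001,0.001,0.02],[0,0.5,0]],
  [0,[0.001,0.001,0.02],[0,0.5,0]],
  [0,[0,0,0.01],[0,0.2,0]],
  [0,[0,0,0.004],[0,0,0]],
])

```text
clock: 6.92
tcp_pos: [0.6297, 0.2861, 0.0951]
tcp_rot: [-3.14, -0.041, 0.31]
wrist_force: [-1.0, 0.3, 0.4]
gripper_width: 0.0853
```

```bash
python3 -c "
from h import *
go((.6262,.2855,.095),.315)"
```

```text
rot [-0.09 -2.37 -0.26] rows 1 shift [-0.0035 -0.0005  0.0001] = 1 x [-0.0035 -0.0005  0.0001]
```

>>> apply_moves([
  [0,[-0.002,0,0],[0,-1.2,0]],
  [0,[-0.002,0,0],[0,-1.2,0]],
  [0,[0,0,0],[0,0,0]],
])

```text
clock: 7.17
tcp_pos: [0.6254, 0.2846, 0.0939]
tcp_rot: [-3.14, 0.006, 0.31]
wrist_force: [-0.1, -0.6, -0.3]
gripper_width: 0.0853
```

```bash
python3 -c "
from h import *
go((.6262,.2855,.095),.315)"
```

```text
rot [-0.09  0.32 -0.27] rows 1 shift [ 0.0011 -0.0006 -0.0011] = 1 x [ 0.0011 -0.0006 -0.0011]
```

Good. Close gently, then lift.

>>> apply_moves([
  [0.3,[0,0,0],[0,0.1,0]],
  [0.5,[0,0,0],[0,0,0]],
  [0.7,[0,0,0],[0,0,0]],
  [0.8,[0,0,0],[0,0,0]],
  [0.8,[0,0,0],[0,0,0]],
  [0.8,[0,0,0],[0,0,0]],
], grip_force=40)

```text
clock: 7.67
tcp_pos: [0.626, 0.2847, 0.0953]
tcp_rot: [-3.14, 0.0, 0.31]
wrist_force: [0.7, -0.6, -2.0]
gripper_width: 0.0379
```

>>> apply_moves([
  [0.8,[0,0,-0.015],[0,0,0]],
  [0.8,[0,0,-0.025],[0,0,0]],
  [0.8,[0,0,-0.03],[0,0,0]],
  [0.8,[0,0,-0.03],[0,0,0]],
  [0.8,[0,0,-0.015],[0,0,0]],
  [0.8,[0,0,0],[0,0,0]],
])

```text
clock: 8.17
tcp_pos: [0.6246, 0.2843, 0.2118]
tcp_rot: [-3.14, 0.007, 0.31]
wrist_force: [0.7, 1.0, -2.1]
gripper_width: 0.0376
```

```bash
python3 -c "
from h import *
go((.6215,.1655,.2),.315)
s=Cam('side');t=Cam('top')
cv2.imwrite('pics/e.png',np.hstack([cv2.resize(s.img[100:250,210:410],(400,300)),cv2.resize(t.img[130:280,300:500],(400,300))]))
"
```

```text
rot [-0.1   0.4  -0.27] rows 1 shift [-0.0398  0.112   0.0118] = 3 x [-0.0133  0.0373  0.0039]
```

View pics/e.png

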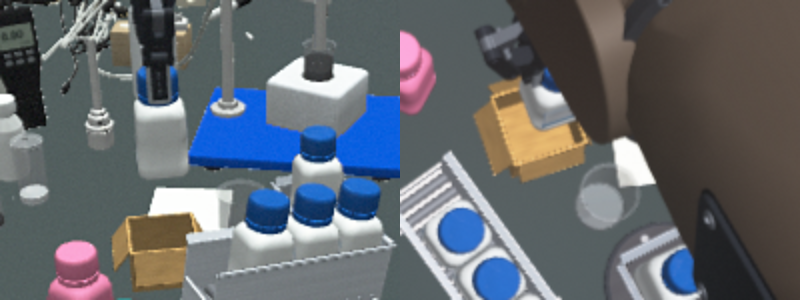

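>>> apply_moves([
  [0.8,[-0.009,0.025,0],[0,0,0]],
  [0.8,[-0.009,0.025,0],[0,0,0]],
  [0.8,[-0.009,0.025,0],[0,0,0]],
  [0.8,[-0.009,0.025,0],[0,0,0]],
  [0.8,[0,0,0],[0,0,0]],
])

```text
clock: 8.68
tcp_pos: [0.6163, 0.1751, 0.1986]
tcp_rot: [-3.138, 0.024, 0.314]
wrist_force: [0.5, 0.1, -1.5]
gripper_width: 0.0382
```

```bash
python3 -c "
from h import *
go((.6215,.174,.0955),.315)
s=Cam('side');t=Cam('top')
cv2.imwrite('pics/f.png',np.hstack([cv2.resize(s.img[0:270,210:570],(400,300)),cv2.resize(t.img,(400,300))]))
"
```

```text
rot [-0.18  1.35 -0.03] rows 1 shift [0.0046 0.0027 0.1031] = 3 x [0.0015 0.0009 0.0344]
```

View pics/f.png

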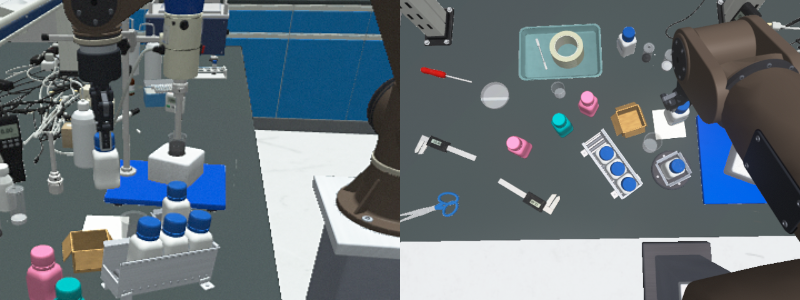

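>>> apply_moves([
  [0.8,[0.002,0.001,0.025],[0,0.5,0]],
  [0.8,[0.002,0.001,0.03],[0,0.5,0]],
  [0.8,[0.001,0,0.02],[0,0.2,0]],
  [0.8,[0,0,0.008],[0,0,0]],
  [0.8,[0,0,0],[0,0,0]],
])

```text
clock: 9.2
tcp_pos: [0.6203, 0.1821, 0.1097]
tcp_rot: [-3.136, 0.002, 0.318]
wrist_force: [-0.2, -0.2, -1.9]
gripper_width: 0.0378
```

```bash
python3 -c "
from h import *
go((.6215,.174,.095),.315)"
```

```text
rot [-0.29  0.12  0.15] rows 1 shift [-0.0014  0.0081  0.0147] = 1 x [-0.0014  0.0081  0.0147]
```

>>> apply_moves([
  [0.8,[-0.001,0.005,0.002],[0,0,0]],
  [0.8,[0,0.005,0.003],[0,0,0]],
  [0.8,[0,0,0.004],[0,0,0]],
  [0.8,[0,0,0.002],[0,0,0]],
])

```text
clock: 9.53
tcp_pos: [0.6235, 0.1733, 0.0999]
tcp_rot: [-3.137, 0.0, 0.32]
wrist_force: [0.4, 0.1, -1.3]
gripper_width: 0.0376
```

```bash
python3 -c "
from h import *
go((.6215,.174,.095),.315)"
```

```text
rot [-0.28  0.    0.27] rows 1 shift [-0.0017 -0.0013  0.0049] = 1 x [-0.0017 -0.0013  0.0049]
```

>>> apply_moves([
  [0.8,[0,0,0.003],[0,0,0]],
  [0.8,[0,0,0.002],[0,0,0]],
  [0.8,[0,0,0.0015],[0,0,0]],
  [0.8,[0,0,0],[0,0,0]],
])

```text
clock: 9.87
tcp_pos: [0.6244, 0.1732, 0.0944]
tcp_rot: [-3.137, -0.003, 0.319]
wrist_force: [-0.0, -0.3, -0.9]
gripper_width: 0.0382
```

>>> apply_moves([
  [0.8,[0,0,0.001],[0,0,0]],
  [0.6,[0,0,0],[0,0,0]],
  [0.4,[0,0,0],[0,0,0]],
  [0.2,[0,0,0],[0,0,0]],
  [0,[0,0,0],[0,0,0]],
  [0,[0,0,0],[0,0,0]],
])

```text
clock: 10.37
tcp_pos: [0.6251, 0.1735, 0.0949]
tcp_rot: [-3.138, -0.006, 0.319]
wrist_force: [-0.2, 0.1, -0.5]
gripper_width: 0.0835
```

```bash
python3 -c "
from h import *
go((.6215,.174,.2),.47)
print(cams.place_of('new_bottle','side'))"
```

```text
rot [-0.2  -0.36 -8.64] rows 2 shift [-0.003  -0.0021 -0.1051] = 3 x [-0.001  -0.0007 -0.035 ]
[{'location': [0.6207, 0.4943, -0.0031], 'conf': 0.77}, {'location': [0.6748, 0.4151, -0.0003], 'conf': 0.76}, {'location': [0.6166, 0.1681, 0.1059], 'conf': 0.72}, {'location': [0.5481, 0.6221, -0.0024], 'conf': 0.72}]
```

>>> apply_moves([
  [0,[0,0,-0.02],[0,0,0]],
  [0,[0,0,-0.035],[0,0,0]],
  [0,[0,0,-0.035],[0,0,0]],
  [0,[0,0,-0.02],[0,0,-4]],
  [0,[0,0,0],[0,0,-4]],
  [0,[0,0,0],[0,0,0]],
])

```text
clock: 10.92
tcp_pos: [0.6239, 0.1727, 0.2083]
tcp_rot: [-3.137, -0.003, 0.464]
wrist_force: [-0.3, -0.7, -0.9]
gripper_width: 0.0855
```

```bash
python3 -c "
from h import *
t=Cam('top');s=Cam('side')
print([(c.round(1),a) for c,a in t.caps()],[(c.round(1),a) for c,a in s.caps() if c[1]>120])
go((.4745,.174,.2),.47)"
```

```text
[(array([365.2,  54.4]), np.int32(394)), (array([438.8, 181.1]), np.int32(295)), (array([330.1, 244.8]), np.int32(394)), (array([443. , 265.4]), np.int32(430)), (array([347.8, 269.5]), np.int32(402)), (array([365.5, 294. ]), np.int32(425)), (array([ 74.9, 326. ]), np.int32(615))] [(array([172.6, 190.9]), np.int32(313)), (array([389.1, 198.9]), np.int32(367)), (array([366.8, 202. ]), np.int32(378)), (array([343.5, 205.2]), np.int32(407))]
rot [-0.26 -0.09 -0.64] rows 1 shift [-0.1325 -0.0688  0.0074] = 4 x [-0.0331 -0.0172  0.0019]
```

>>> apply_moves([
  [0,[-0.026,-0.0135,0],[0,0,0]],
  [0,[-0.026,-0.0135,0],[0,0,0]],
  [0,[-0.026,-0.0135,0],[0,0,0]],
  [0,[-0.026,-0.0135,0],[0,0,0]],
  [0,[-0.026,-0.0135,0],[0,0,0]],
  [0,[0,0,0],[0,0,0]],
  [0,[0,0,0],[0,0,0]],
])

```text
clock: 11.6
tcp_pos: [0.4684, 0.1752, 0.2001]
tcp_rot: [-3.134, 0.01, 0.441]
wrist_force: [0.6, -0.4, -0.3]
gripper_width: 0.0855
```

```bash
python3 -c "
from h import *
t=Cam('top');s=Cam('side')
print([(c.round(1),a) for c,a in t.caps()])
print('new on pad',[fitcap([(t,c)],.003).x for c,a in t.caps() if abs(c[0]-439)<9 and c[1]<200])
go((.4745,.174,.12),.47)"
```

```text
[(array([365.2,  54.4]), np.int32(392)), (array([437.8, 180.5]), np.int32(354)), (array([485.3, 186.1]), np.int32(121)), (array([330.1, 244.8]), np.int32(394)), (array([347.8, 269.5]), np.int32(402)), (array([365.5, 294. ]), np.int32(425)), (array([ 74.9, 326. ]), np.int32(614)), (array([488. , 319.8]), np.int32(104))]
new on pad [array([0.62617864, 0.17145595])]
rot [-0.43  0.58 -1.64] rows 1 shift [0.0041 0.0034 0.0801] = 3 x [0.0014 0.0011 0.0267]
```

>>> apply_moves([
  [0,[0.002,0.001,0.02],[0,0.3,-0.8]],
  [0,[0.002,0.001,0.03],[0,0.3,-0.8]],
  [0,[0,0,0.025],[0,0,0]],
  [0,[0,0,0.01],[0,0,0]],
  [0,[0,0,0],[0,0,0]],
])

```text
clock: 12.12
tcp_pos: [0.4789, 0.1756, 0.1111]
tcp_rot: [-3.135, -0.006, 0.465]
wrist_force: [0.4, -0.2, -0.3]
gripper_width: 0.0852
```

```bash
python3 -c "
from h import *
go((.4745,.1755,.103),.47)"
```

```text
rot [-0.35 -0.32 -0.29] rows 1 shift [-0.004  -0.0019  0.0081] = 1 x [-0.004  -0.0019  0.0081]
```

>>> apply_moves([
  [0,[-0.002,-0.001,0.004],[0,-0.2,0]],
  [0,[-0.002,-0.001,0.004],[0,0,0]],
  [0,[0,0,0],[0,0,0]],
])

```text
clock: 12.37
tcp_pos: [0.4757, 0.1755, 0.1021]
tcp_rot: [-3.135, -0.001, 0.463]
wrist_force: [-0.2, -0.1, -1.4]
gripper_width: 0.0855
```

```bash
python3 -c "
from h import *
go((.4745,.1755,.103),.47)"
```

```text
rot [-0.36 -0.06 -0.41] rows 1 shift [-0.001  -0.0005 -0.0009] = 1 x [-0.001  -0.0005 -0.0009]
```

>>> apply_moves([
  [0.3,[0,0,-0.001],[0,0,0]],
  [0.5,[0,0,0],[0,0,0]],
  [0.7,[0,0,0],[0,0,0]],
  [0.8,[0,0,0],[0,0,0]],
  [0.8,[0,0,0],[0,0,0]],
  [0.8,[0,0,0],[0,0,0]],
])

```text
clock: 12.87
tcp_pos: [0.477, 0.1758, 0.1059]
tcp_rot: [-3.137, -0.006, 0.463]
wrist_force: [0.6, -2.1, -0.7]
gripper_width: 0.0382
```

>>> apply_moves([
  [0.8,[0,0,-0.01],[0,0,0]],
  [0.8,[0,0,-0.025],[0,0,0]],
  [0.8,[0,0,-0.03],[0,0,0]],
  [0.8,[0,0,-0.03],[0,0,0]],
  [0.8,[0,0,-0.015],[0,0,0]],
  [0.8,[0,0,0],[0,0,0]],
])

```text
clock: 13.37
tcp_pos: [0.4756, 0.1748, 0.2228]
tcp_rot: [-3.136, -0.003, 0.463]
wrist_force: [0.2, 0.1, -1.1]
gripper_width: 0.0378
```

```bash
python3 -c "
from h import *
t=Cam('top');s=Cam('side');print([(c.round(1),a) for c,a in t.caps()])
go((.6265,.2875,.22),.315)"
```

```text
[(array([365.2,  54.4]), np.int32(393)), (array([437.9, 180.1]), np.int32(341)), (array([330.1, 244.8]), np.int32(394)), (array([347.8, 269.5]), np.int32(402)), (array([365.5, 294. ]), np.int32(425)), (array([491. , 312.7]), np.int32(444)), (array([ 74.9, 326. ]), np.int32(615))]
rot [-0.38  0.06  8.45] rows 2 shift [ 0.1792 -0.0603  0.    ] = 5 x [ 0.0358 -0.0121  0.    ]
```

>>> apply_moves([
  [0.8,[0,0,0],[0,0,4.2]],
  [0.8,[0,0,0],[0,0,4.2]],
  [0.8,[0.03,-0.01,0],[0,0,0]],
  [0.8,[0.03,-0.01,0],[0,0,0]],
  [0.8,[0.03,-0.01,0],[0,0,0]],
  [0.8,[0.03,-0.01,0],[0,0,0]],
  [0.8,[0.03,-0.01,0],[0,0,0]],
  [0.8,[0.015,-0.005,0],[0,0,0]],
])

```text
clock: 14.13
tcp_pos: [0.614, 0.2785, 0.2068]
tcp_rot: [-3.135, 0.021, 0.306]
wrist_force: [-0.5, 0.5, -0.9]
gripper_width: 0.0378
```

>>> apply_moves([
  [0.8,[0,0,0],[0,0,0]],
  [0.8,[0,0,0],[0,0,0]],
])

```text
clock: 14.3
tcp_pos: [0.6148, 0.28, 0.2015]
tcp_rot: [-3.135, 0.027, 0.307]
wrist_force: [-0.5, 0.1, -0.6]
gripper_width: 0.0377
```

```bash
python3 -c "
from h import *
go((.6265,.2875,.15),.315)"
```

```text
rot [-0.4   1.53 -0.46] rows 1 shift [ 0.0134 -0.0035  0.0515] = 2 x [ 0.0067 -0.0018  0.0257]
```

>>> apply_moves([
  [0.8,[0.006,-0.002,0.01],[0,0.8,0]],
  [0.8,[0.006,-0.002,0.015],[0,0.8,0]],
  [0.8,[0.002,0,0.01],[0,0,0]],
  [0.8,[0,0,0],[0,0,0]],
  [0.8,[0,0,0],[0,0,0]],
])

```text
clock: 14.72
tcp_pos: [0.6226, 0.2855, 0.1606]
tcp_rot: [-3.135, 0.007, 0.306]
wrist_force: [-0.3, 0.6, -1.4]
gripper_width: 0.0381
```

```bash
python3 -c "
from h import *
go((.6265,.2875,.14),.315)
s=Cam('side');t=Cam('top')
cv2.imwrite('pics/g.png',np.hstack([cv2.resize(s.img[100:250,210:410],(400,300)),cv2.resize(t.img[130:280,300:500],(400,300))]))"
```

```text
rot [-0.37  0.41 -0.5 ] rows 1 shift [ 0.0043 -0.0006  0.0206] = 1 x [ 0.0043 -0.0006  0.0206]
```

View pics/g.png

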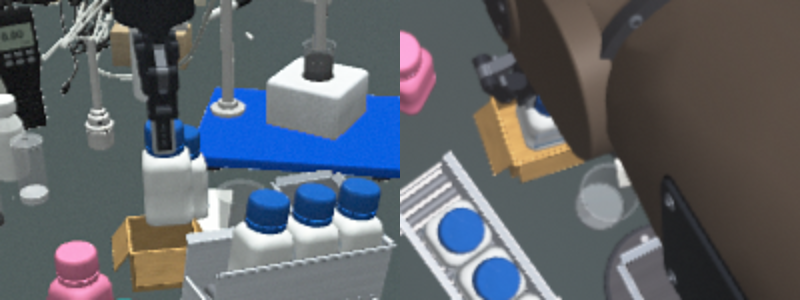

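>>> apply_moves([
  [0.8,[0.002,0,0.01],[0,0.2,0]],
  [0.8,[0.002,0,0.015],[0,0.2,0]],
  [0.8,[0,0,0.015],[0,0,0]],
  [0.8,[0,0,0.01],[0,0,0]],
  [0.8,[0,0,0.005],[0,0,0]],
  [0.8,[0,0,0],[0,0,0]],
])

```text
clock: 15.32
tcp_pos: [0.6278, 0.287, 0.1062]
tcp_rot: [-3.135, -0.008, 0.306]
wrist_force: [-0.4, -0.2, -0.2]
gripper_width: 0.0377
```

```bash
python3 -c "
from h import *
go((.6265,.2875,.098),.315)"
```

```text
rot [-0.38 -0.43 -0.53] rows 1 shift [-0.0011 -0.0009  0.0082] = 1 x [-0.0011 -0.0009  0.0082]
```

>>> apply_moves([
  [0.8,[0,0,0.003],[0,-0.2,0]],
  [0.8,[0,0,0.003],[0,0,0]],
  [0.8,[0,0,0.002],[0,0,0]],
  [0.8,[0,0,0.001],[0,0,0]],
])

```text
clock: 15.65
tcp_pos: [0.6286, 0.2873, 0.0981]
tcp_rot: [-3.135, -0.006, 0.306]
wrist_force: [-1.4, 0.2, -0.3]
gripper_width: 0.038
```

>>> apply_moves([
  [0.8,[0,0,0.001],[0,0,0]],
  [0.8,[0,0,0.001],[0,0,0]],
])

```text
clock: 15.82
tcp_pos: [0.6292, 0.2875, 0.0973]
tcp_rot: [-3.135, -0.008, 0.306]
wrist_force: [-1.2, -2.4, 10.7]
gripper_width: 0.0377
```

Contact (10.7 N). Release.

>>> apply_moves([
  [0.6,[0,0,0],[0,0,0]],
  [0.4,[0,0,0],[0,0,0]],
  [0.2,[0,0,0],[0,0,0]],
  [0,[0,0,0],[0,0,0]],
  [0,[0,0,0],[0,0,0]],
])

```text
clock: 16.23
tcp_pos: [0.6297, 0.2877, 0.0985]
tcp_rot: [-3.135, -0.01, 0.306]
wrist_force: [-0.1, -0.7, 0.5]
gripper_width: 0.0837
```

>>> apply_moves([
  [0,[0,0,-0.02],[0,0,0]],
  [0,[0,0,-0.035],[0,0,0]],
  [0,[0,0,-0.035],[0,0,0]],
  [0,[0,0,-0.035],[0,0,0]],
  [0,[0,0,0],[0,0,-5]],
  [0,[0,0,0],[0,0,-5]],
  [0,[0,0,0],[0,0,-5]],
  [0,[0,0,0],[0,0,-2]],
])

```text
clock: 16.9
tcp_pos: [0.6283, 0.2864, 0.2292]
tcp_rot: [-3.138, -0.01, 0.614]
wrist_force: [-0.1, -1.2, 0.2]
gripper_width: 0.0855
```

Run:
```python
from h import *
t=Cam("top");s=Cam("side")
print([(c.round(1),a) for c,a in t.caps()],[(c.round(1),a) for c,a in s.caps() if c[1]>120])
yaw=.617;u=np.array([np.cos(yaw),np.sin(yaw),0]);F=np.array([.4928,.3535,0])
ax=np.array([0,0,np.cos(np.radians(8))])-np.sin(np.radians(8))*u
P=F-.066*u+[0,0,.025]+.092*ax; print(P,t.proj(F-.066*u+[0,0,.025]+.093*ax),s.proj(F-.066*u+[0,0,.025]+.093*ax))
go(P+.11*ax,yaw,8)
```

```text
[(array([372.8, 181.5]), np.int32(384)), (array([330.1, 244.8]), np.int32(394)), (array([347.8, 269.5]), np.int32(402)), (array([365.5, 294. ]), np.int32(425)), (array([ 74.9, 326. ]), np.int32(614))] [(array([172.6, 190.9]), np.int32(313)), (array([289.4, 195.7]), np.int32(325)), (array([389.1, 198.9]), np.int32(368)), (array([366.8, 202. ]), np.int32(382)), (array([343.4, 205.3]), np.int32(408))]
[0.42852611 0.30790476 0.11610466] [[364.94901158 293.88525353]] [[389.93860104 197.82806593]]
rot [-0.2   7.43 -0.42] rows 2 shift [-0.1647 -0.1331 -0.0192] = 6 x [-0.0275 -0.0222 -0.0032]
```

>>> apply_moves([
  [0,[0,0,0],[0,3.7,0]],
  [0,[0,0,0],[0,3.7,0]],
  [0,[-0.027,-0.022,-0.003],[0,0,0]],
  [0,[-0.027,-0.022,-0.003],[0,0,0]],
  [0,[-0.027,-0.022,-0.003],[0,0,0]],
  [0,[-0.027,-0.022,-0.003],[0,0,0]],
  [0,[-0.027,-0.022,-0.003],[0,0,0]],
  [0,[-0.02,-0.015,0],[0,0,0]],
])

```text
clock: 17.67
tcp_pos: [0.4249, 0.3, 0.2185]
tcp_rot: [-3.135, -0.144, 0.588]
wrist_force: [0.5, 0.6, 0.6]
gripper_width: 0.0856
```

>>> apply_moves([
  [0,[0,0,0],[0,0,0]],
  [0,[0,0,0],[0,0,0]],
])

```text
clock: 17.83
tcp_pos: [0.4199, 0.3, 0.2186]
tcp_rot: [-3.135, -0.142, 0.587]
wrist_force: [0.3, 0.4, 1.3]
gripper_width: 0.0858
```

```bash
cat >> h.py <<'E'
YF=.617;uF=np.array([np.cos(YF),np.sin(YF),0]);F=np.array([.4928,.3535,0]);axF=np.array([0,0,np.cos(np.radians(8))])-np.sin(np.radians(8))*uF
def fp(x,z,h): return F+x*uF+[0,0,z]+h*axF
E
python3 -c "
from h import *
go(fp(-.066,.025,.15),YF,8)"
```

```text
rot [-0.16 -0.15 -1.71] rows 1 shift [-0.0028 -0.0014  0.0451] = 2 x [-0.0014 -0.0007  0.0225]
```

>>> apply_moves([
  [0,[-0.001,-0.001,0.02],[0,0,-0.9]],
  [0,[-0.001,0,0.015],[0,0,-0.8]],
  [0,[0,0,0.008],[0,0,0]],
  [0,[0,0,0],[0,0,0]],
])

```text
clock: 18.17
tcp_pos: [0.4259, 0.3043, 0.1755]
tcp_rot: [-3.139, -0.147, 0.613]
wrist_force: [-0.6, -0.6, 0.0]
gripper_width: 0.0852
```

```bash
python3 -c "
from h import *
go(fp(-.066,.025,.092),YF,8)"
```

```text
rot [-0.12 -0.41 -0.24] rows 1 shift [-0.0041 -0.0015  0.0594] = 2 x [-0.002  -0.0007  0.0297]
```

>>> apply_moves([
  [0,[-0.002,-0.001,0.015],[0,-0.2,0]],
  [0,[-0.002,-0.001,0.02],[0,-0.2,0]],
  [0,[0,0,0.012],[0,0,0]],
  [0,[0,0,0.005],[0,0,0]],
  [0,[0,0,0],[0,0,0]],
])

```text
clock: 18.58
tcp_pos: [0.432, 0.3085, 0.1231]
tcp_rot: [-3.139, -0.142, 0.606]
wrist_force: [-0.3, -0.1, -0.1]
gripper_width: 0.0855
```

```bash
python3 -c "
from h import *
go(fp(-.066,.025,.092),YF,8)"
```

```text
rot [-0.07 -0.16 -0.65] rows 1 shift [-0.0041 -0.0016  0.0065] = 1 x [-0.0041 -0.0016  0.0065]
```

>>> apply_moves([
  [0,[-0.002,-0.001,0.003],[0,0,-0.3]],
  [0,[-0.002,-0.001,0.003],[0,0,-0.3]],
  [0,[0,0,0],[0,0,0]],
])

```text
clock: 18.83
tcp_pos: [0.4293, 0.3084, 0.1177]
tcp_rot: [-3.141, -0.144, 0.616]
wrist_force: [-0.7, 0.2, -1.1]
gripper_width: 0.0852
```

```bash
python3 -c "
from h import *
go(fp(-.066,.025,.092),YF,8)"
```

```text
rot [-0.05 -0.28 -0.08] rows 1 shift [-0.0011 -0.      0.0014] = 1 x [-0.0011 -0.      0.0014]
```

>>> apply_moves([
  [0.3,[-0.001,0,0.001],[0,0,0]],
  [0.5,[0,0,0],[0,0,0]],
  [0.7,[0,0,0],[0,0,0]],
  [0.8,[0,0,0],[0,0,0]],
  [0.8,[0,0,0],[0,0,0]],
  [0.8,[0,0,0],[0,0,0]],
])

```text
clock: 19.33
tcp_pos: [0.4287, 0.3081, 0.1183]
tcp_rot: [-3.141, -0.147, 0.616]
wrist_force: [0.4, 0.3, -2.2]
gripper_width: 0.0379
```

>>> apply_moves([
  [0.8,[0,0,-0.01],[0,0,0]],
  [0.8,[0,0,-0.02],[0,0,0]],
  [0.8,[0,0,-0.02],[0,0,0]],
  [0.8,[0,0,-0.02],[0,0,0]],
  [0.8,[0,0,-0.02],[0,0,0]],
  [0.8,[0,0,-0.02],[0,0,0]],
  [0.8,[0,0,-0.01],[0,0,0]],
  [0.8,[0,0,0],[0,0,0]],
])

```text
clock: 20.0
tcp_pos: [0.4131, 0.297, 0.2459]
tcp_rot: [-3.141, -0.147, 0.616]
wrist_force: [-0.1, -0.8, -0.9]
gripper_width: 0.0381
```

```bash
python3 -c "
from h import *
go((.4755,.170,.22),.467)
s=Cam('side');t=Cam('top');print([(c.round(1),a) for c,a in t.caps()])
cv2.imwrite('pics/h.png',np.hstack([cv2.resize(s.img[100:250,260:460],(400,300)),cv2.resize(t.img[190:340,270:470],(400,300))]))"
```

```text
rot [-0.65 -8.4   8.5 ] rows 2 shift [-0.0014  0.1415  0.0259] = 4 x [-0.0004  0.0354  0.0065]
[(array([365.2,  54.4]), np.int32(393)), (array([373.1, 180.9]), np.int32(360)), (array([437.9, 180.2]), np.int32(345)), (array([337.8, 255.6]), np.int32(397)), (array([354.4, 278.9]), np.int32(304)), (array([ 74.9, 326. ]), np.int32(614))]
```

View pics/h.png

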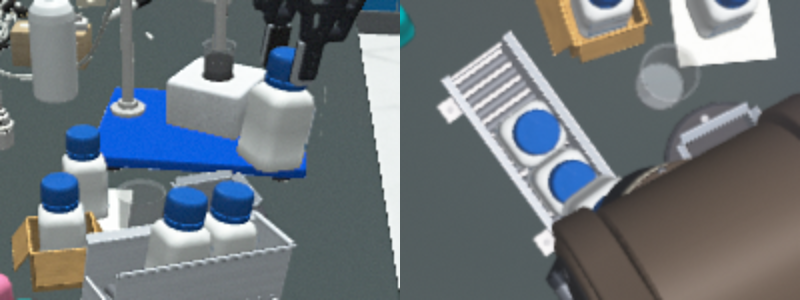

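>>> apply_moves([
  [0.8,[0,0.01,0],[0,-4.2,4.2]],
  [0.8,[0,0.02,0],[0,-4.2,4.2]],
  [0.8,[0,0.03,0],[0,0,0]],
  [0.8,[0,0.03,0],[0,0,0]],
  [0.8,[0,0.03,0],[0,0,0]],
  [0.8,[0,0.01,0],[0,0,0]],
  [0.8,[0,0,0],[0,0,0]],
])

```text
clock: 20.68
tcp_pos: [0.4737, 0.1777, 0.2357]
tcp_rot: [-3.128, 0.021, 0.466]
wrist_force: [0.5, -0.2, -1.6]
gripper_width: 0.0375
```

```bash
python3 -c "
from h import *
go((.4755,.170,.16),.467)"
```

```text
rot [-0.76  1.23 -0.08] rows 1 shift [-0.0018  0.0077  0.0757] = 2 x [-0.0009  0.0038  0.0378]
```

>>> apply_moves([
  [0.8,[0,0.003,0.015],[-0.4,0.6,0]],
  [0.8,[-0.001,0.003,0.02],[-0.4,0.6,0]],
  [0.8,[-0.001,0.002,0.02],[0,0,0]],
  [0.8,[0,0,0.008],[0,0,0]],
  [0.8,[0,0,0],[0,0,0]],
])

```text
clock: 21.1
tcp_pos: [0.473, 0.1719, 0.1683]
tcp_rot: [-3.141, 0.002, 0.464]
wrist_force: [0.9, 0.2, -0.2]
gripper_width: 0.0378
```

```bash
python3 -c "
from h import *
go((.4755,.170,.15),.467)"
```

```text
rot [-0.02  0.12 -0.17] rows 1 shift [0.0014 0.0028 0.0183] = 1 x [0.0014 0.0028 0.0183]
```

>>> apply_moves([
  [0.8,[0.001,0.0015,0.005],[0,0,0]],
  [0.8,[0.001,0.0015,0.012],[0,0,0]],
  [0.8,[0,0,0.015],[0,0,0]],
  [0.8,[0,0,0.01],[0,0,0]],
  [0.8,[0,0,0.005],[0,0,0]],
  [0.8,[0,0,0],[0,0,0]],
])

```text
clock: 21.6
tcp_pos: [0.4772, 0.1733, 0.1216]
tcp_rot: [3.142, -0.001, 0.467]
wrist_force: [-0.4, 0.2, -1.1]
gripper_width: 0.0375
```

```bash
python3 -c "
from h import *
go((.4755,.170,.104),.467)"
```

```text
rot [ 0.   -0.08 -0.  ] rows 1 shift [-0.003   0.0021  0.0176] = 1 x [-0.003   0.0021  0.0176]
```

>>> apply_moves([
  [0.8,[-0.0015,0.0015,0.004],[0,0,0]],
  [0.8,[-0.001,0.001,0.006],[0,0,0]],
  [0.8,[0,0,0.004],[0,0,0]],
  [0.8,[0,0,0.002],[0,0,0]],
  [0.8,[0,0,0.001],[0,0,0]],
])

```text
clock: 22.02
tcp_pos: [0.4772, 0.17, 0.1053]
tcp_rot: [3.141, -0.005, 0.467]
wrist_force: [-2.2, -3.8, 19.7]
gripper_width: 0.0378
```

>>> apply_moves([
  [0.8,[0,0,0.001],[0,0,0]],
  [0.8,[0,0,0.001],[0,0,0]],
])

```text
clock: 22.18
tcp_pos: [0.4778, 0.17, 0.1054]
tcp_rot: [3.14, -0.007, 0.467]
wrist_force: [-4.9, 0.3, 15.5]
gripper_width: 0.0378
```

>>> apply_moves([
  [0.6,[0,0,0],[0,0,0]],
  [0.4,[0,0,0],[0,0,0]],
  [0.2,[0,0,0],[0,0,0]],
  [0,[0,0,0],[0,0,0]],
  [0,[0,0,0],[0,0,0]],
])

```text
clock: 22.6
tcp_pos: [0.4785, 0.1701, 0.1066]
tcp_rot: [3.139, -0.01, 0.467]
wrist_force: [-0.1, -0.0, 1.0]
gripper_width: 0.0836
```

>>> apply_moves([
  [0,[0,0,-0.02],[0,0,0]],
  [0,[0,0,-0.03],[0,0,0]],
  [0,[0,0,-0.03],[0,0,0]],
  [0,[0,0,-0.03],[0,0,0]],
  [0,[0,0,0],[0,0,4.3]],
  [0,[0,0,0],[0,0,4.4]],
  [0,[0,0,0],[0,0,0]],
])

```text
clock: 23.18
tcp_pos: [0.4772, 0.1697, 0.2211]
tcp_rot: [3.141, -0.008, 0.309]
wrist_force: [-0.1, 0.0, -0.1]
gripper_width: 0.0854
```

Run:
```python
from h import *
s=Cam('side');t=Cam('top')
print([(c.round(1),a) for c,a in t.caps()],[(c.round(1),a) for c,a in s.caps() if c[1]>120])
print(t.proj(fp(-.066,.025,.093)),t.proj(fp(-.016,.032,.093)),s.proj(fp(-.066,.025,.093)),s.proj(fp(-.016,.032,.093)))
for c,a in t.caps():
    if abs(c[0]-438)<6 and c[1]<200: print('new',fitcap([(t,c)],.003).x)
cv2.imwrite('pics/i.png',np.hstack([cv2.resize(s.img[130:250,250:410],(400,300)),cv2.resize(t.img[150:270,330:490],(400,300),interpolation=cv2.INTER_CUBIC)]))
go((.6255,.173,.2),.315)
```

```text
[(array([365.2,  54.4]), np.int32(394)), (array([373. , 181.1]), np.int32(365)), (array([437.9, 180.1]), np.int32(341)), (array([347.8, 269.5]), np.int32(402)), (array([447.1, 271.2]), np.int32(99)), (array([365.5, 294. ]), np.int32(425)), (array([491.9, 310.8]), np.int32(587)), (array([ 74.9, 326. ]), np.int32(614))] [(array([172.6, 190.9]), np.int32(313)), (array([289.4, 195.7]), np.int32(325)), (array([389.1, 198.9]), np.int32(369)), (array([366.8, 202. ]), np.int32(378))]
[[364.94901158 293.88525353]] [[346.85957003 269.05752964]] [[389.93860104 197.82806593]] [[367.48540817 200.93822754]]
new [0.62694273 0.17133674]
rot [ 0.02 -0.34 -0.01] rows 1 shift [0.1423 0.0428 0.0202] = 4 x [0.0356 0.0107 0.005 ]
```

View pics/i.png

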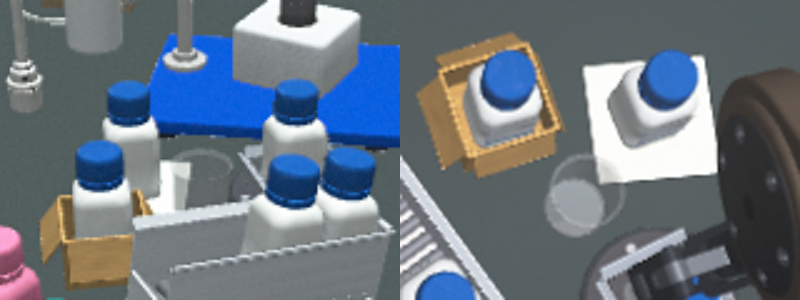

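Run:
```python
from h import *
t=Cam('top')
c=[c for c,a in t.caps() if abs(c[0]-438)<6 and c[1]<200][0]; b=np.r_[fitcap([(t,c)],.003).x,.003]
k=6;x0,y0=400,160;P=[]
for yd in(18,28):
    im=cv2.resize(t.img[y0:y0+65,x0:x0+65],None,fx=k,fy=k,interpolation=cv2.INTER_CUBIC)
    a=np.radians(yd+np.array([45,135,225,315])); q=np.c_[np.cos(a),np.sin(a),0*a]*.0335 # rounded corners approx
    for h in(0,.072):
        pp=(t.proj(b+q+[0,0,h])-[x0,y0]+.5)*k; cv2.polylines(im,[pp.astype(int)],True,(0,0,255) if h else (0,160,0),1)
    P.append(im)
cv2.imwrite('pics/j.png',np.hstack(P))
```

```text
(no output)
```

View pics/j.png

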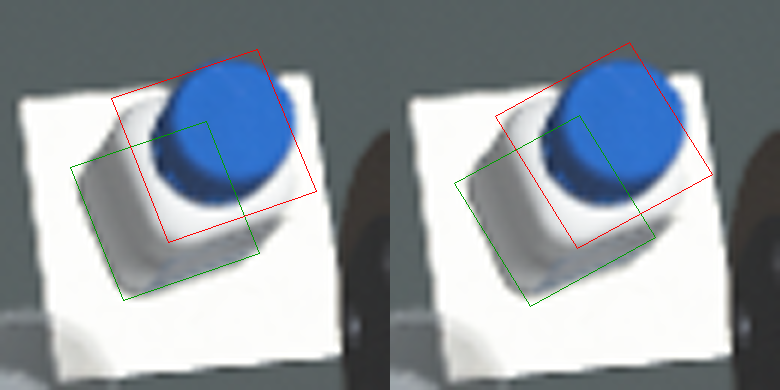

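>>> apply_moves([
  [0,[0.026,0.008,0.001],[0,0,-0.3]],
  [0,[0.028,0.009,0.001],[0,0,-0.3]],
  [0,[0.028,0.009,0.001],[0,0,-0.3]],
  [0,[0.028,0.009,0.001],[0,0,0]],
  [0,[0.02,0.006,0.001],[0,0,0]],
  [0,[0,0,0],[0,0,0]],
  [0,[0,0,0],[0,0,0]],
])

```text
clock: 23.92
tcp_pos: [0.6167, 0.1725, 0.2094]
tcp_rot: [-3.14, 0.004, 0.347]
wrist_force: [-1.0, -0.5, -0.2]
gripper_width: 0.0854
```

```bash
python3 -c "
from h import *
go((.6258,.173,.13),.33)"
```

```text
rot [-0.07  0.25  0.98] rows 1 shift [0.0088 0.0024 0.0794] = 2 x [0.0044 0.0012 0.0397]
```

>>> apply_moves([
  [0,[0.003,0.001,0.015],[0,0.1,0.5]],
  [0,[0.003,0.001,0.025],[0,0.1,0.5]],
  [0,[0.001,0,0.025],[0,0,0]],
  [0,[0,0,0.012],[0,0,0]],
  [0,[0,0,0],[0,0,0]],
])

```text
clock: 24.33
tcp_pos: [0.6203, 0.173, 0.1285]
tcp_rot: [-3.14, 0.004, 0.336]
wrist_force: [0.5, 0.9, 0.3]
gripper_width: 0.0856
```

```bash
python3 -c "
from h import *
go((.6258,.173,.095),.33)"
```

```text
rot [-0.1   0.2   0.32] rows 1 shift [0.0052 0.0018 0.0335] = 1 x [0.0052 0.0018 0.0335]
```

>>> apply_moves([
  [0,[0.0025,0.001,0.01],[0,0.1,0.2]],
  [0,[0.0025,0.001,0.014],[0,0,0]],
  [0,[0,0,0.008],[0,0,0]],
  [0,[0,0,0.003],[0,0,0]],
  [0,[0,0,0],[0,0,0]],
])

```text
clock: 24.75
tcp_pos: [0.6248, 0.173, 0.0917]
tcp_rot: [-3.14, 0.001, 0.334]
wrist_force: [0.2, -0.7, -0.1]
gripper_width: 0.0856
```

```bash
python3 -c "
from h import *
go((.6258,.173,.095),.33)"
```

```text
rot [-0.1   0.09  0.25] rows 1 shift [ 0.0009  0.0003 -0.0033] = 1 x [ 0.0009  0.0003 -0.0033]
```

>>> apply_moves([
  [0.1,[0,0,-0.0025],[0,0,0]],
  [0.4,[0,0,-0.0015],[0,0,0]],
  [0.6,[0,0,0],[0,0,0]],
  [0.8,[0,0,0],[0,0,0]],
  [0.8,[0,0,0],[0,0,0]],
  [0.8,[0,0,0],[0,0,0]],
  [0.8,[0,0,0],[0,0,0]],
])

```text
clock: 25.33
tcp_pos: [0.6256, 0.1731, 0.0984]
tcp_rot: [-3.14, -0.002, 0.335]
wrist_force: [0.0, 0.2, -1.7]
gripper_width: 0.038
```

>>> apply_moves([
  [0.8,[0,0,-0.01],[0,0,0]],
  [0.8,[0,0,-0.025],[0,0,0]],
  [0.8,[0,0,-0.03],[0,0,0]],
  [0.8,[0,0,-0.035],[0,0,0]],
  [0.8,[0,0,-0.035],[0,0,0]],
  [0.8,[0,0,-0.035],[0,0,0]],
  [0.8,[0,0,-0.02],[0,0,0]],
  [0.8,[0,0,0],[0,0,0]],
])

```text
clock: 26.0
tcp_pos: [0.6237, 0.1726, 0.2993]
tcp_rot: [-3.139, 0.004, 0.335]
wrist_force: [0.1, 0.4, -2.0]
gripper_width: 0.0376
```

```bash
python3 -c "
from h import *
go(fp(.048,.042,.21),YF,8)"
```

```text
rot [  0.98   8.13 -16.17] rows 3 shift [ 0.0096 -0.2233  0.0512] = 6 x [ 0.0016 -0.0372  0.0085]
```

>>> apply_moves([
  [0.8,[0,0,0],[0.3,2.7,-5.3]],
  [0.8,[0,0,0],[0.3,2.7,-5.3]],
  [0.8,[0,-0.01,0],[0.3,2.7,-5.3]],
  [0.8,[0.001,-0.03,0],[0,0,0]],
  [0.8,[0.001,-0.035,0],[0,0,0]],
  [0.8,[0.001,-0.035,0],[0,0,0]],
  [0.8,[0.001,-0.035,0],[0,0,0]],
  [0.8,[0.001,-0.03,0],[0,0,0]],
])

```text
clock: 26.67
tcp_pos: [0.5233, 0.317, 0.2962]
tcp_rot: [3.138, -0.142, 0.619]
wrist_force: [0.9, 0.4, -1.6]
gripper_width: 0.0377
```

>>> apply_moves([
  [0.8,[0,-0.01,0],[0,0,0]],
  [0.8,[0,0,0],[0,0,0]],
  [0.8,[0,0,0],[0,0,0]],
])

```text
clock: 26.92
tcp_pos: [0.5128, 0.3291, 0.2944]
tcp_rot: [3.139, -0.139, 0.625]
wrist_force: [-0.3, -1.2, -2.0]
gripper_width: 0.0381
```

```bash
python3 -c "
from h import *
go(fp(.048,.042,.17),YF,8)"
```

```text
rot [0.08 0.06 0.45] rows 1 shift [ 0.0102 -0.0315  0.0863] = 3 x [ 0.0034 -0.0105  0.0288]
```

>>> apply_moves([
  [0.8,[0.003,-0.01,0],[0,0,0.2]],
  [0.8,[0.004,-0.012,0],[0,0,0.2]],
  [0.8,[0.003,-0.008,0.01],[0,0,0]],
  [0.8,[0,0,0.015],[0,0,0]],
  [0.8,[0,0,0.02],[0,0,0]],
  [0.8,[0,0,0.01],[0,0,0]],
  [0.8,[0,0,0],[0,0,0]],
])

```text
clock: 27.5
tcp_pos: [0.5137, 0.3619, 0.2364]
tcp_rot: [3.139, -0.138, 0.61]
wrist_force: [-0.1, -0.7, -1.6]
gripper_width: 0.0375
```

```bash
python3 -c "
from h import *
go(fp(.048,.042,.165),YF,8)"
```

```text
rot [ 0.18  0.07 -0.41] rows 1 shift [-0.0012 -0.0052  0.0311] = 1 x [-0.0012 -0.0052  0.0311]
```

>>> apply_moves([
  [0.8,[0,-0.003,0.005],[0,0,-0.2]],
  [0.8,[0,-0.002,0.012],[0,0,-0.2]],
  [0.8,[0,0,0.008],[0,0,0]],
  [0.8,[0,0,0],[0,0,0]],
])

```text
clock: 27.83
tcp_pos: [0.5148, 0.3679, 0.2097]
tcp_rot: [3.138, -0.139, 0.616]
wrist_force: [0.6, -0.6, -1.8]
gripper_width: 0.0379
```

```bash
python3 -c "
from h import *
go(fp(.048,.042,.095),YF,8)
s=Cam('side');t=Cam('top')
cv2.imwrite('pics/k.png',np.hstack([cv2.resize(s.img[120:270,270:470],(400,300)),cv2.resize(t.img[190:340,270:470],(400,300))]))"
```

```text
rot [ 0.2   0.05 -0.07] rows 1 shift [-0.0018 -0.001   0.0741] = 2 x [-0.0009 -0.0005  0.037 ]
```

View pics/k.png

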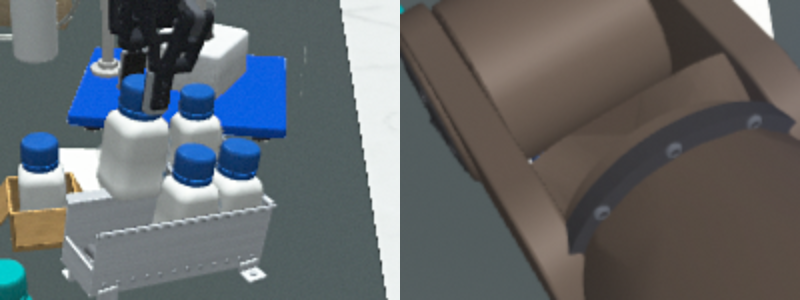

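>>> apply_moves([
  [0.8,[-0.001,0,0.006],[0,0,0]],
  [0.8,[0,0,0.01],[0,0,0]],
  [0.8,[0,0,0.012],[0,0,0]],
  [0.8,[0,0,0.01],[0,0,0]],
  [0.8,[0,0,0.005],[0,0,0]],
  [0.8,[0,0,0],[0,0,0]],
])

```text
clock: 28.43
tcp_pos: [0.52, 0.3712, 0.1653]
tcp_rot: [3.138, -0.143, 0.616]
wrist_force: [-1.1, 0.5, -1.7]
gripper_width: 0.0376
```

```bash
python3 -c "
from h import *
go(fp(.048,.042,.095),YF,8)"
```

```text
rot [ 0.23 -0.17 -0.07] rows 1 shift [-0.0017 -0.0013  0.0293] = 1 x [-0.0017 -0.0013  0.0293]
```

>>> apply_moves([
  [0.8,[-0.001,-0.001,0.005],[0,0,0]],
  [0.8,[-0.0005,0,0.008],[0,0,0]],
  [0.8,[0,0,0.007],[0,0,0]],
  [0.8,[0,0,0.004],[0,0,0]],
  [0.8,[0,0,0.001],[0,0,0]],
])

```text
clock: 28.85
tcp_pos: [0.5213, 0.3734, 0.1375]
tcp_rot: [3.138, -0.142, 0.616]
wrist_force: [0.0, 0.7, -1.4]
gripper_width: 0.0379
```

```bash
python3 -c "
from h import *
go(fp(.048,.042,.095),YF,8)"
```

```text
rot [ 0.22 -0.16 -0.07] rows 1 shift [-0.0002 -0.0003  0.0014] = 1 x [-0.0002 -0.0003  0.0014]
```

Not yet touching; ease down until the force shows contact.

>>> apply_moves([
  [0.8,[0,0,0.0015],[0,0,0]],
  [0.8,[0,0,0.001],[0,0,0]],
  [0.8,[0,0,0.001],[0,0,0]],
])

```text
clock: 29.1
tcp_pos: [0.5228, 0.3742, 0.1356]
tcp_rot: [3.138, -0.146, 0.616]
wrist_force: [-2.9, -1.2, 7.5]
gripper_width: 0.0378
```

>>> apply_moves([
  [0.8,[0,0,0.001],[0,0,0]],
])

```text
clock: 29.18
tcp_pos: [0.5234, 0.3746, 0.1358]
tcp_rot: [3.137, -0.148, 0.616]
wrist_force: [-1.9, -1.1, 4.3]
gripper_width: 0.0377
```

>>> apply_moves([
  [0.6,[0,0,0],[0,0,0]],
  [0.3,[0,0,0],[0,0,0]],
  [0,[0,0,0],[0,0,0]],
  [0,[0,0,0],[0,0,0]],
  [0,[0,0,0],[0,0,0]],
])

```text
clock: 29.6
tcp_pos: [0.5241, 0.3749, 0.1374]
tcp_rot: [3.137, -0.151, 0.616]
wrist_force: [1.8, -0.1, 0.7]
gripper_width: 0.0839
```

>>> apply_moves([
  [0,[0,0,-0.015],[0,0,0]],
  [0,[0,0,-0.03],[0,0,0]],
  [0,[0,0,-0.04],[0,0,0]],
  [0,[0,0,-0.04],[0,0,0]],
  [0,[0,0,-0.04],[0,0,0]],
  [0,[0,0,-0.04],[0,0,0]],
  [0,[0,0,-0.04],[0,0,0]],
  [0,[0,0,-0.04],[0,0,0]],
])

```text
clock: 30.27
tcp_pos: [0.4861, 0.3496, 0.4206]
tcp_rot: [3.139, -0.133, 0.615]
wrist_force: [0.8, 0.8, -0.0]
gripper_width: 0.0854
```

>>> apply_moves([
  [0,[0.035,-0.02,0],[0,0,0]],
  [0,[0.035,-0.02,0],[0,0,0]],
  [0,[0.035,-0.02,0],[0,0,0]],
  [0,[0.035,-0.02,0],[0,0,0]],
  [0,[0,0,0],[0,0,0]],
])

```text
clock: 30.68
tcp_pos: [0.5543, 0.4984, 0.4572]
tcp_rot: [3.138, -0.155, 0.612]
wrist_force: [-1.3, -0.9, -1.5]
gripper_width: 0.0853
```

Run:
```python
from h import *
s=Cam('side');t=Cam('top')
print([(c.round(1),a) for c,a in t.caps()],[(c.round(1),a) for c,a in s.caps() if c[1]>120])
cv2.imwrite('pics/l.png',np.hstack([cv2.resize(s.img[120:270,250:450],(400,300)),cv2.resize(t.img[160:310,300:500],(400,300))]))
```

```text
[(array([365.2,  54.4]), np.int32(393)), (array([376.2, 178.6]), np.int32(187)), (array([ 74.9, 326. ]), np.int32(615))] [(array([172.6, 190.9]), np.int32(314)), (array([289.5, 195.6]), np.int32(328)), (array([389.2, 198.9]), np.int32(367)), (array([366.8, 202. ]), np.int32(379)), (array([343.2, 205.1]), np.int32(400))]
```

View pics/l.png

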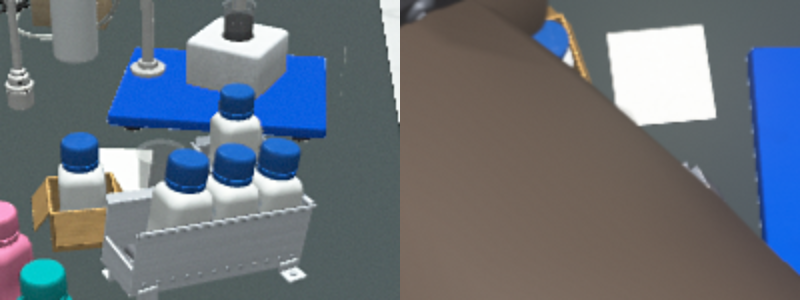

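>>> apply_moves([
  [0,[0.01,-0.035,0],[0,0,0]],
  [0,[0.005,-0.035,0],[0,0,0]],
  [0,[0,-0.04,0],[0,0,0]],
  [0,[0,-0.04,0],[0,0,0]],
  [0,[0,-0.04,0],[0,0,0]],
  [0,[0,-0.03,0],[0,0,0]],
  [0,[0,0,0],[0,0,0]],
])

```text
clock: 31.37
tcp_pos: [0.436, 0.6809, 0.4603]
tcp_rot: [3.135, -0.152, 0.601]
wrist_force: [0.1, 0.6, 0.1]
gripper_width: 0.0853
```

Run:
```python
from h import *
s=Cam('side');t=Cam('top')
T=t.caps();S=s.caps()
print([(c.round(1),a) for c,a in T],[(c.round(1),a) for c,a in S if c[1]>120])
for c,a in T:
    if abs(c[0]-445)<12: print('oldest',fitcap([(t,c)],.012).x)
    if abs(c[0]-373)<4 and c[1]<200: print('empty',fitcap([(t,c)],.004).x)
print(cams.place_of('glass_beaker','top'),cams.place_of('glass_beaker','side'))
```

```text
[(array([365.2,  54.4]), np.int32(394)), (array([373.1, 180.4]), np.int32(338)), (array([330.5, 244.5]), np.int32(393)), (array([446.3, 264. ]), np.int32(416)), (array([347.9, 269.5]), np.int32(402)), (array([365.5, 294. ]), np.int32(425)), (array([ 75., 326.]), np.int32(616))] [(array([172.6, 190.9]), np.int32(313)), (array([289.5, 195.6]), np.int32(329)), (array([389.1, 198.9]), np.int32(369)), (array([366.8, 202. ]), np.int32(379)), (array([343.2, 205.1]), np.int32(400))]
empty [0.62855629 0.28535902]
oldest [0.47676669 0.16862666]
[{'location': [0.554, 0.2263, -0.0009], 'conf': 0.77}, {'location': [0.4742, 0.1643, 0.0016], 'conf': 0.62}] [{'location': [0.5492, 0.2276, -0.001], 'conf': 0.81}]
```

```bash
python3 -c "
from workcell import workorder
print(workorder.finish_job())"
```

```text
the job is handed in; nothing more can be done
None
```

The job is handed in at about 31 s on the robot clock, with every bottle moved as asked. `finish_job` gave no verdict, so the results below are my own camera checks.

I put the new bottle aside on the pad and moved the empty one from the stand to the carton. The oldest bottle then went from the feeder to the stand. I lowered the new one, leaning 8°, into the high end of the feeder. Each bottle went down to contact before I released it.

| Item | Last check |
|---|---|
| Oldest bottle | About 1 mm from the middle of the stand |
| Empty bottle | About 2 mm from the middle of the carton |
| Feeder bottles | All three caps within about 0.5 px of where the original three stood, so closed up to the stop |
| Glass beaker | Within the detector's few-millimetre error of its start position, so not measurably moved |
| Arm | Clear of everything, gripper open |

- **Disagreements:** the two cameras differed from each other by up to about 7 mm on a bottle's position, and the top camera differed from the arm's own reading by about 2 mm.
- **Not measured:** I did not measure the bottles' tilt numerically. They looked upright in the last side view.

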